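Load a brass bar under the leaf spring of a stamping jig

ROBOT

A 6-joint arm with a two-finger parallel gripper is mounted at the origin on the work surface. World frame = base frame: x ahead of the robot, y to its left, z up, the work surface at z = 0. Lengths are in m, angles in degrees, forces in N, time in s.
With the tool pointing down it reaches from about 0.425 to 1.125 m from the base axis. Payload 14.9 kg.
Tool frame: the origin (TCP) lies at the very end of the fingers, on their centre line; the grasp point (between the pads) lies 19 mm behind it; z points along the fingers, y is the direction in which the jaws open and shut (so a half turn about z gives the same grasp; the last joint's range is limited). The gripper opens to 91 mm and grips with 3 to 60 N. Pads are 32 mm wide; open, the fingers measure 118 mm over their backs; the gripper's body (76 mm by 178 mm) begins 60 mm behind the grasp point.
Start: joints at [-78.283, 21.709, 99.362, -0, 58.929, -1.908], TCP at [0.165, -0.68, 0.214] pointing down, gripper open.
Joint ranges: [-158.91, 158.91], [-42.39, 125.64], [0.06, 152.35], [-60.88, 240.88], [17.5, 164.5], [-176.32, 176.32]. Speed limits (degrees/s): [108.29, 108.29, 136.94, 180, 180, 180].

INTERFACE

Orientations are given as [roll, pitch, yaw] about the fixed x, y, z axes, in that order (R = Rz(yaw) Ry(pitch) Rx(roll)).
In Python, from cell import arm, cams, ticket, nets, monitor gives the robot as it stands. Calls block until the motion is done:
- arm.goto(position, orientation): joint-space move of the TCP to a pose.
- arm.move_l(position, rot=None, rate=0.15): straight line of the TCP; rot=None keeps the orientation; rate is the mean speed in m/s.
- arm.movej(angles): joint-space move.
- arm.ungrasp() and arm.clamp(grip_force=None): open the fingers fully, or close them until they stop; grip_force is the grip in N (None keeps the last).
- arm.wait(seconds).
- arm.solve_ik(position, orientation): joint angles nearest the present ones, or None.
- cams.read_camera(name): name is "side" or "top"; returns a dict with "color" (400x640x3 uint8, red, green, blue), "range_z" (400x640 float32, m along the optical axis (not along the pixel's ray), 0 where there is no reading), "camera_matrix" (3x3 intrinsics, pixels), "camera_from_world" (4x4, takes a point from world to camera coordinates). Camera axes: x right, y down, z forward; pixel columns grow to the right and rows downward; lengths in m; the calibration is good to about 2 mm. A picture is of the moment at which its call begins.
A pose or a line that the arm cannot do raises arm.Unreachable and nothing moves.
- ticket.hand_in(): hands the job in, once; it reports no verdict.
Trained networks look in a picture, given as the dict that the camera call returned (one of the last four; its "shot" number tells which), for a name from the list of things; names that differ only in an ending like _2 or _b are one class to them, and where a whole thing is asked for, a point or a joint stands for the part that bears it (a point fixed in the world has none). Each returns a list of dicts, best first, with "conf" (0 to 1); they miss things now and then, are a little off and sometimes report something else, mostly with a low value. They report only what shows in the picture. A call takes as long as a camera call. They do not tell look-alikes from the thing itself.
- nets.boxes_of(picture, name): "point" ([column, row] in pixels, amid what is visible of it).
- nets.regions_of(picture, name): "pixels" (400x640 bool, what is visible of it) and "point" ([column, row] in pixels, amid what is visible of it).
- nets.spot_point(picture, name): "point" ([column, row] in pixels: a listed point, or the origin of a listed thing).
Readings, each from a call of its own:
- monitor.current_clock(): time.
- monitor.current_joint_pos(): joint angles.
- monitor.current_qvel(): joint speeds.
- monitor.current_joint_efforts(): joint torques, N m.
- monitor.current_eef_pos(): TCP position.
- monitor.current_eef_rot(): TCP orientation.
- monitor.current_force(): force on the tool from outside, world axes, zero at the start.
- monitor.current_wrist_torque(): the same for the moment, N m.
- monitor.current_grip_width(): finger opening in m.
Only numpy, scipy, OpenCV 4.12 (cv2) and the standard library are available. Lean on these libraries where they do the work, as an engineer would, in place of code of your own. Each camera call takes 0.05 s, during which the arm holds its last target.

TASK

Load the brass bar into the stamping jig: with the fingertips on top of it, press it down hard against the spring lifter until it lies flat on the bed and, still pressing, slide it along the channel so that its leading end passes under the leaf spring, all the way to the stop, where the red lifter springs up behind it. Then take the hand away. Only press and push the bar, do not lift it out of the channel, and leave the pliers, punch, steel block and jar where they are.

Things in the scene. Friction and masses are not known exactly. Their poses are not given: they have to be found in the camera images.
- jig: Bolted-down stamping jig, green base 275x90x12 mm. Steel bed, top 24 mm above the bench; two dark rails 12 mm wide, 6.5 mm high beside an oiled channel 25 mm wide. Origin: on the bench, mid-channel; x = sliding direction, z up. Along x (mm): mouth -128, red lifter -108 to -28, leaf spring nose tip 22, its contact line 34, stop face 85, riser block 85 to 122 (47 high over screws).
- jig_stop (a point): Middle of the stop face at bed level, 85 mm along x from the jig's origin and 24 mm above the bench; axes as the jig's. The bar's leading end must come to it.
- leaf_nose (a point): Underside of the tip of the leaf spring's upturned nose when at rest: 12 mm above the bed, 22 mm along x from the jig's origin. Fixed on the jig, does not follow the leaf. Keep fingers on the mouth side of it.
- leaf (a joint): Lift (rad) of the copper-coloured leaf spring, 18 mm wide, rooted on the riser, reaching back over the channel. 0 at rest: contact line 8 mm, nose tip 12 mm above the bed, pressing 4 N. A 10 mm bar flat on the bed goes under with about 5 to 6 N of push and lifts it to 0.037 (6.5 N); a bar up on the lifter runs square against the nose.
- lifter (a joint): How far (m) the red spring lifter is pressed down; a level rail 80x12 mm mid-bed, moves only up and down. 0 = up, top 5 mm above the bed; 0.005 = flush. 4 N starts it, 6.5 N holds it flush. It carries the bar at the start; when the bar has passed it and is at the stop (3 mm play) it rises behind the bar's rear end.
- bar: Loose brass bar 110x24x10 mm, 0.22 kg, lengthwise in the channel on the raised lifter; top 39 mm above the bench, 34 when pressed flat (3.5 above the rails). Origin: centre of underside; x towards the stop. Starts 76 to 98 mm short of home. Friction on the oiled bed 0.1, under fingertips about 0.7: press 15 to 20 N, light touch slips at the spring. Press above the lifter or it tips.
- bar_lead (a point): Middle of the lower edge of the bar's leading end, 55 mm along x from the bar's origin.
- pliers: Bystander: flat-nose pliers with blue handles, about 140 mm long, 50 mm wide and 12 mm high, lying beside the jig. Leave alone. Origin on the bench under them.
- bench_block: Bystander: loose polished steel block 50 x 50 x 22 mm beside the jig. Leave alone. Origin: centre of its underside.
- gem_jar: Bystander: small amber jar with black cap, 40 mm across, 42 mm high, beside the jig. Leave alone. Origin: centre of its underside.
- punch: Bystander: dark steel hand punch, square bar 70 x 10 x 10 mm, lying beside the jig. Leave alone. Origin: centre of its underside.
Things that resemble listed ones, but are neither listed nor needed, are in the scene too. Of the things that look like the bar, the largest one is meant.

How it is judged:
By the outcome, as a careful person would: the job done as asked, in the order asked, and still so for the second after the job is handed in, with the robot touching nothing.
It also fails if it takes over 40 s, if anything falls off the work surface, if the arm or the gripper's body presses on something with over 40 N, if the wrist force passes 120 N, or if a joint passes its speed limit or range.

## Working session

There is one attempt and no reset: what is moved stays moved. The work goes in short steps, each a Python script; the robot and the scene stay as the last script left them, time stands still between calls to the robot, and variables do not carry over. Pictures are saved under pics/ and viewed, and the job is handed in when it is done.

```bash
mkdir -p pics; ls
cat > h.py <<'E'
import numpy as np, cv2
from cell import arm, cams, ticket, nets, monitor
def w2p(c,P):
    T=np.array(c["camera_from_world"]);K=np.array(c["camera_matrix"])
    q=K@(T[:3,:3]@np.array(P)+T[:3,3]); return q[:2]/q[2]
def ray(c,uv,z):
    "intersect pixel ray with plane z"
    T=np.array(c["camera_from_world"]);K=np.array(c["camera_matrix"])
    d=T[:3,:3].T@np.linalg.solve(K,[uv[0],uv[1],1]); o=-T[:3,:3].T@T[:3,3]
    return o+d*(z-o[2])/d[2]
def dep(c,uv):
    T=np.array(c["camera_from_world"]);K=np.array(c["camera_matrix"])
    u,v=int(round(uv[0])),int(round(uv[1])); 
    r=np.median([x for x in c["range_z"][v-1:v+2,u-1:u+2].ravel() if x>0] or [0])
    p=np.linalg.solve(K,[uv[0],uv[1],1])*r
    return T[:3,:3].T@(p-T[:3,3])
def save(c,n,crop=None,s=1):
    im=cv2.cvtColor(c["color"],cv2.COLOR_RGB2BGR)
    if crop: a,b,x,y=crop; im=im[b:y,a:x]
    if s!=1: im=cv2.resize(im,None,fx=s,fy=s,interpolation=cv2.INTER_CUBIC)
    cv2.imwrite("pics/"+n,im)
E
python3 - <<'E'
from h import *
for n in ["side","top"]:
    c=cams.read_camera(n); save(c,n+"0.png")
    T=np.array(c["camera_from_world"]);print(n,-T[:3,:3].T@T[:3,3])
    for k in ["bar","jig","jig_stop","leaf_nose","bar_lead","lifter"]:
        for r in nets.spot_point(c,k)[:4]: print(k,np.round(r["point"],1),round(r["conf"],2),np.round(dep(c,r["point"]),4))
print(monitor.current_clock(),monitor.current_eef_pos(),monitor.current_eef_rot(),monitor.current_grip_width())
E
```

```text
pics
side [ 0.32549289 -0.36653504  0.53768146]
bar [345.4 292.3] 0.91 [ 0.5012 -0.1337  0.0056]
bar [242.8 307.8] 0.86 [ 0.3551 -0.0764  0.0062]
bar [302.2 208.7] 0.75 [0.5139 0.025  0.0383]
bar [363.6 173.2] 0.23 [0.6674 0.0577 0.0202]
jig [302.3 200.7] 0.97 [0.5233 0.0417 0.0377]
jig_stop [306.4 161. ] 0.69 [0.5821 0.1326 0.0341]
leaf_nose [306.5 176.7] 0.69 [0.5613 0.095  0.0331]
bar_lead [301.1 184. ] 0.9 [0.5412 0.0789 0.038 ]
bar_lead [223.9 315.6] 0.79 [ 0.3263 -0.0735  0.0062]
bar_lead [372.  308.5] 0.55 [ 0.5235 -0.174  -0.0021]Traceback (most recent call last):
  File "<stdin>", line 6, in <module>
ValueError: it knows: bar, bar_lead, bench_block, gem_jar, jig, jig_stop, leaf_nose, pliers, punch
```

Run:
```python
from h import *
for n in ["top"]:
    c=cams.read_camera(n); save(c,n+"0.png")
    T=np.array(c["camera_from_world"]);print(n,-T[:3,:3].T@T[:3,3])
    for k in ["bar","jig","jig_stop","leaf_nose","bar_lead","pliers","bench_block","gem_jar","punch"]:
        for r in nets.spot_point(c,k)[:4]: print(k,np.round(r["point"],1),round(r["conf"],2),np.round(dep(c,r["point"]),4))
print(monitor.current_clock(),monitor.current_eef_pos(),monitor.current_eef_rot(),monitor.current_grip_width())
```

```text
top [0.44469864 0.03879418 0.75250722]
bar [293.8 216.4] 0.98 [0.522  0.0417 0.0383]
bar [359.9 313.1] 0.85 [ 0.3573 -0.0737  0.0051]
bar [390.9 228.3] 0.56 [ 0.5047 -0.1321  0.0059]
jig [271.  203.2] 0.89 [0.5445 0.0807 0.0378]
jig_stop [279.1 135.6] 0.53 [0.6692 0.069  0.0213]
leaf_nose [263.1 195.2] 0.6 [0.5605 0.0955 0.024 ]
bar_lead [272.3 199.8] 0.64 [0.5503 0.0786 0.0383]
bar_lead [411.3 218.6] 0.62 [ 5.228e-01 -1.713e-01  1.000e-04]
bar_lead [359.7 333.7] 0.57 [ 0.3221 -0.0734  0.0006]
pliers [234.4 260.9] 0.97 [0.4472 0.1448 0.0053]
bench_block [280.9 133.9] 0.83 [0.6725 0.0658 0.0211]
gem_jar [342.3 167.7] 0.84 [ 0.6067 -0.0418  0.0419]
punch [288.8 296.3] 0.71 [0.3867 0.0496 0.0089]
0.8 [ 0.16489682 -0.680344    0.21397293] [ 1.79994860e+02 -5.81202477e-05  1.36247979e+01] 0.09127108061921296
```

View pics/side0.png

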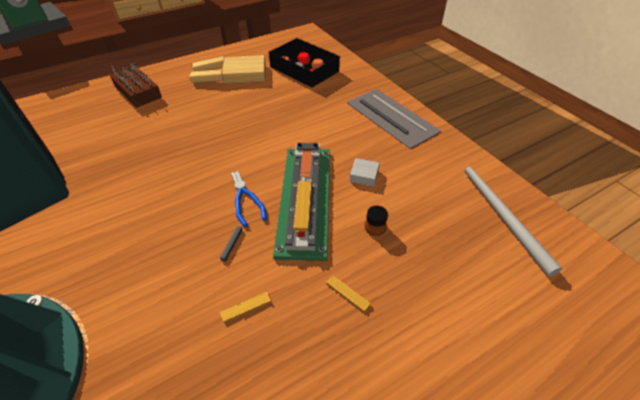

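View pics/top0.png

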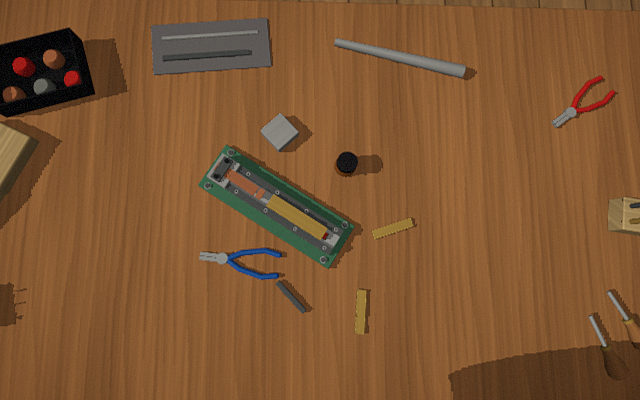

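Three things look like the bar in the top view: one in the jig channel at (297,216), and loose brass pieces at (393,228) and (361,312). The one in the channel is the largest and lies lengthwise in the channel, as described. The sliding direction is up-left, towards the riser at (220,170). Next I'll take a close crop and fit the jig and bar axes.

Run:
```python
from h import *
c=cams.read_camera("top"); save(c,"top1.png",(190,135,370,275),4)
T=np.array(c["camera_from_world"]);K=np.array(c["camera_matrix"])
def cloud(m):
    v,u=np.nonzero(m&(c["range_z"]>0)); z=c["range_z"][v,u]
    p=np.linalg.solve(K,np.stack([u,v,np.ones_like(u)]).astype(float))*z
    return (T[:3,:3].T@(p-T[:3,3:4])).T
hsv=cv2.cvtColor(c["color"],cv2.COLOR_RGB2HSV)
roi=np.zeros((400,640),bool); roi[140:275,190:360]=True
g=(hsv[...,0]>45)&(hsv[...,0]<90)&(hsv[...,1]>90)&roi
P=cloud(g); print("green",len(P),np.median(P[:,2]))
v,u=np.nonzero(g)
Q=np.array([ray(c,(a,b),0.012)[:2] for a,b in zip(u,v)])
r=cv2.minAreaRect((Q*1000).astype(np.float32)); print(r); print(cv2.boxPoints(r))
for r in nets.regions_of(c,"bar")[:3]:
    m=r["pixels"];P=cloud(m);v,u=np.nonzero(m);Q=np.array([ray(c,(a,b),0.039)[:2] for a,b in zip(u,v)])
    print(r["conf"],r["point"],m.sum(),np.median(P[:,2]),cv2.minAreaRect((Q*1000).astype(np.float32)))
```

```text
green 2950 0.011135667889217628
((588.877685546875, 45.25025939941406), (272.04132080078125, 193.1092987060547), 57.609222412109375)
[[ 434.48056   -17.884064]
 [ 597.54474  -121.33096 ]
 [ 743.2748    108.38458 ]
 [ 580.21063   211.83148 ]]
0.93 [294.0, 217.0] 882 0.038066639959201204 ((522.0797729492188, 37.34758758544922), (107.94024658203125, 24.869117736816406), 57.92237854003906)
0.87 [358.2, 312.7] 444 0.005725042967553558 ((365.0752868652344, -68.13933563232422), (17.968515396118164, 71.56024169921875), 86.07756042480469)
0.63 [392.6, 222.4] 376 0.005546237163401559 ((503.2962646484375, -126.88212585449219), (16.185848236083984, 72.839111328125), 18.191726684570312)
```

View pics/top1.png

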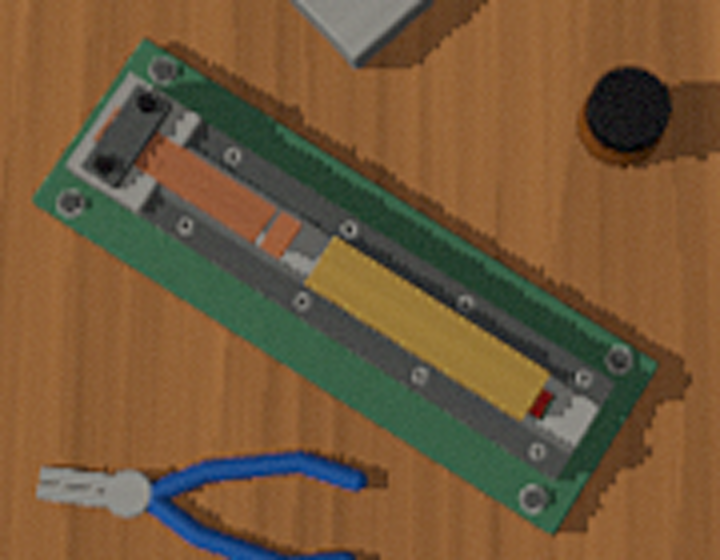

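Run:
```python
from h import *
for n,thr in [("top",60),("side",60)]:
    c=cams.read_camera(n); 
    hsv=cv2.cvtColor(c["color"],cv2.COLOR_RGB2HSV)
    g=((hsv[...,0]>45)&(hsv[...,0]<95)&(hsv[...,1]>90)).astype(np.uint8)
    if n=="top": g[:, :190]=0; g[:,365:]=0
    else: g[:120]=0; g[:,:200]=0; g[:,340:]=0; g[270:]=0
    k,l,s,_=cv2.connectedComponentsWithStats(g)
    b=max(range(1,k),key=lambda i:s[i,4]); v,u=np.nonzero(l==b)
    Q=np.array([ray(c,(a,b),0.012)[:2] for a,b in zip(u,v)])
    r=cv2.minAreaRect((Q*1000).astype(np.float32)); print(n,len(u),r)
    rs=nets.regions_of(c,"bar")
    for q in rs[:3]:
        v,u=np.nonzero(q["pixels"]);Q=np.array([ray(c,(a,b),0.039)[:2] for a,b in zip(u,v)])
        print(q["conf"],q["point"],cv2.minAreaRect((Q*1000).astype(np.float32)))
save(c,"side1.png",(220,130,360,270),4)
```

```text
top 2964 ((544.42578125, 73.46263885498047), (272.0591125488281, 87.83566284179688), 57.60009002685547)
0.97 [293.1, 216.5] ((521.7910766601562, 37.462486267089844), (109.86405944824219, 26.800987243652344), 57.37217712402344)
0.82 [361.0, 311.8] ((364.99462890625, -68.44539642333984), (17.42281150817871, 71.43244934082031), 87.31700897216797)
0.65 [346.8, 160.7] ((614.943115234375, -47.96380615234375), (36.19950866699219, 46.118289947509766), 59.360347747802734)
side 2090 ((540.73095703125, 67.87176513671875), (272.84918212890625, 87.54332733154297), 57.676307678222656)
0.75 [302.3, 206.9] ((519.5768432617188, 31.756175994873047), (111.60608673095703, 24.008243560791016), 58.27900695800781)
0.75 [243.6, 307.3] ((357.3961181640625, -95.56101989746094), (18.230642318725586, 69.64077758789062), 85.8609848022461)
0.67 [347.5, 294.0] ((492.4442443847656, -151.87782287597656), (19.69130516052246, 70.39683532714844), 16.906436920166016)
```

View pics/side1.png

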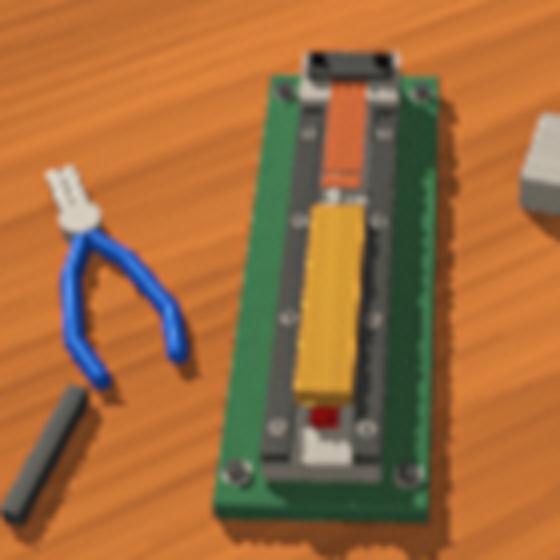

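The side crop matches the top view. The bar is on the red lifter, which shows behind its rear end, and the leaf nose is just ahead of its leading end. The jig heading is about 57.6°, and bar and jig centrelines agree laterally to within 1 mm. I'll close the fingers, go above the rear half of the bar (over the lifter), and check.

```bash
cat >> h.py <<'E'
a=np.radians(57.6); U=np.array([np.cos(a),np.sin(a)]); J=np.array([0.5444,0.0735])
def at(s,z,l=0): return [*(J+s*U+l*np.array([-U[1],U[0]])),z]
def st():
    f=np.array(monitor.current_force()); p=np.array(monitor.current_eef_pos())
    d=p[:2]-J; return p[2],d@U,d@[-U[1],U[0]],f[2],f[:2]@U,f[:2]@[-U[1],U[0]]
E
python3 - <<'E'
from h import *
for y in (57.6,-122.4): print(y,arm.solve_ik(at(-.074,.12),[180,0,y]))
arm.clamp(10)
arm.goto(at(-.074,.12),[180,0,57.6])
print(monitor.current_clock(),np.round(st(),4),monitor.current_grip_width())
arm.move_l(at(-.074,.055),rate=0.1)
print(monitor.current_clock(),np.round(st(),4))
c=cams.read_camera("top"); save(c,"top2.png",(190,135,370,275),4)
c=cams.read_camera("side"); save(c,"side2.png",(200,100,380,270),4)
E
```

```text
57.6 [-1.39448355e+00  1.25077160e+01  1.24068754e+02 -2.54444375e-14
  4.34235295e+01  3.10055165e+01]
-122.4 [-1.39448355e+00  1.25077160e+01  1.24068754e+02 -2.54444375e-14
  4.34235295e+01 -1.48994484e+02]
5.2 [ 1.2010e-01 -7.4300e-02 -5.0000e-04  1.0437e+00 -1.1970e-01  7.9050e-01] 0.0008812472870839045
6.0 [ 5.530e-02 -7.390e-02 -3.000e-04 -7.940e-02 -4.080e-01  6.972e-01]
```

View pics/side2.png

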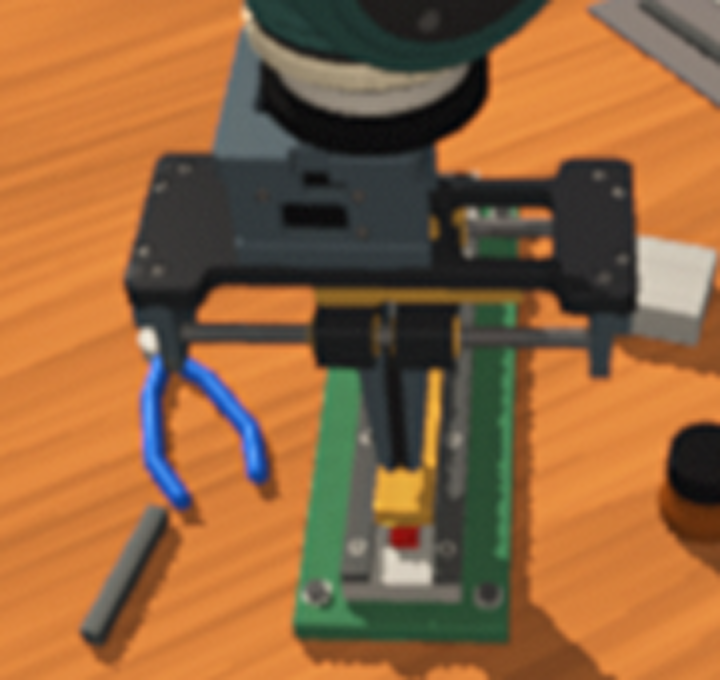

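View pics/top2.png

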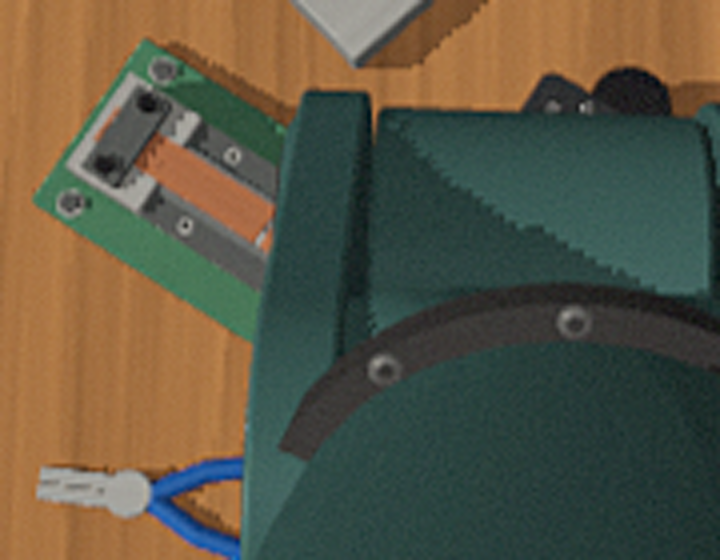

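The side view shows the closed fingertips above the rear part of the bar at about crop (398,460), over the lifter, with nothing else near. In the top view the arm hides the bar. Next I'll press down in small steps while reading the force.

Run:
```python
from h import *
arm.move_l(at(-.074,.041),rate=0.05)
f0=st()[3]; print(np.round(st(),4))
z=.041
while z>.026:
    z-= .001 if z>.0345 else .0005
    arm.move_l(at(-.074,z),rate=0.02)
    s=st(); print(round(z,4),np.round(s,4),monitor.current_clock())
    if s[3]-f0>16: break
print(f0)
c=cams.read_camera("side"); save(c,"side3.png",(220,130,360,270),4)
```

```text
[ 4.060e-02 -7.410e-02  2.000e-04  3.390e-02  3.570e-01  4.669e-01]
0.04 [ 0.0401 -0.074  -0.     -0.632  -0.0968  0.4715] 6.7833
0.039 [ 3.9100e-02 -7.3900e-02 -2.0000e-04  1.0126e+00  7.2180e-01 -8.7810e-01] 7.0333
0.038 [ 3.8100e-02 -7.3900e-02 -1.0000e-04  1.6934e+00  6.2150e-01 -1.7697e+00] 7.2833
0.037 [ 3.7000e-02 -7.3900e-02 -1.0000e-04  2.9816e+00  1.7960e-01 -1.1454e+00] 7.5333
0.036 [ 3.6000e-02 -7.4000e-02 -1.0000e-04  3.4604e+00  2.5440e-01 -9.2000e-02] 7.7833
0.035 [ 3.5000e-02 -7.4000e-02 -1.0000e-04  2.4617e+00  9.2610e-01 -1.2012e+00] 8.0333
0.034 [ 3.42000e-02 -7.40000e-02 -1.00000e-04  1.11826e+01 -9.90600e-01
  1.08240e+00] 8.2833
0.0335 [ 3.42000e-02 -7.40000e-02 -1.00000e-04  2.36442e+01 -4.07570e+00
  4.33830e+00] 8.5333
0.03391104664256748
```

View pics/side3.png

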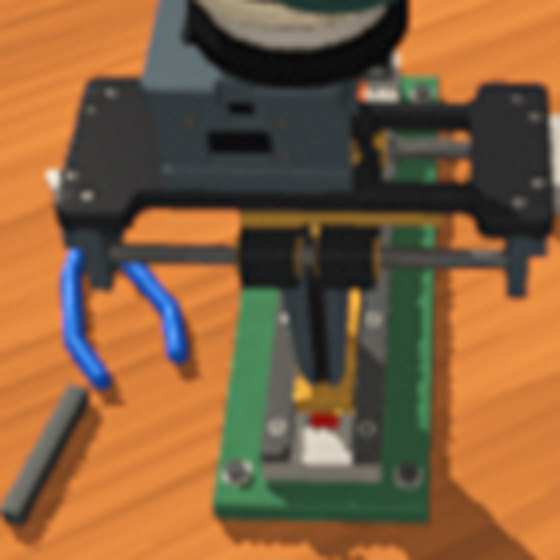

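Flat at TCP z = 34.2 mm, which is the 34 mm expected, with a contact stiffness of about 25 N/mm. Now I'll slide, keeping 15 to 22 N on the bar.

```bash
cat > slide.py <<'E'
from h import *
import sys
s0,s1,z,step=map(float,sys.argv[1:5])
s=s0
while s<s1-1e-6:
    s=min(s+step,s1)
    arm.move_l(at(s,z),rate=0.04)
    q=st(); print(round(s*1e3,1),round(z*1e3,2),"z%.2f s%.2f l%.2f | fz%.1f fa%.1f fl%.1f"%(q[0]*1e3,q[1]*1e3,q[2]*1e3,q[3],q[4],q[5]),round(monitor.current_clock(),2))
    if q[4]<-15 or q[3]<9 or q[3]>45: print("halt"); break
    z-=np.clip((19-q[3])/25e3*0.6,-.0003,.0003)
print("end",s,z)
E
python3 slide.py -.074 -.034 .0336 .005
```

```text
-69.0 33.6 z34.22 s-68.53 l-0.47 | fz15.4 fa1.3 fl2.6 8.86
-64.0 33.51 z34.21 s-63.43 l-0.62 | fz16.7 fa0.4 fl1.6 9.13
-59.0 33.46 z34.22 s-58.42 l-0.67 | fz16.5 fa1.2 fl1.9 9.41
-54.0 33.4 z34.24 s-53.48 l-0.67 | fz18.5 fa-0.6 fl2.7 9.68
-49.0 33.39 z34.21 s-48.84 l-0.56 | fz21.4 fa-4.2 fl0.9 9.96
-44.0 33.44 z34.21 s-43.89 l-0.44 | fz20.2 fa-3.5 fl2.9 10.23
-39.0 33.47 z34.23 s-38.83 l-0.45 | fz19.9 fa-3.9 fl2.2 10.51
-34.0 33.49 z34.23 s-33.86 l-0.44 | fz19.4 fa-3.9 fl1.8 10.78
end -0.034 0.03350253408034685
```

```bash
python3 - <<'E'
from h import *
c=cams.read_camera("side"); save(c,"side4.png",(220,130,360,270),4)
c=cams.read_camera("top"); save(c,"top4.png",(190,135,370,275),4)
E
python3 slide.py -.034 -.004 .0335 .005
```

```text
-29.0 33.5 z34.23 s-28.83 l-0.44 | fz18.9 fa-3.4 fl2.2 11.16
-24.0 33.5 z34.20 s-23.88 l-0.38 | fz18.8 fa-3.4 fl1.8 11.43
-19.0 33.49 z34.19 s-18.87 l-0.39 | fz19.5 fa-4.2 fl1.6 11.71
-14.0 33.5 z34.21 s-13.86 l-0.40 | fz19.2 fa-3.5 fl1.9 11.98
-9.0 33.51 z34.22 s-8.86 l-0.36 | fz18.1 fa-4.1 fl2.6 12.26
-4.0 33.49 z34.22 s-3.83 l-0.39 | fz19.4 fa-3.6 fl1.5 12.53
end -0.004 0.03349779223363936
```

View pics/side4.png

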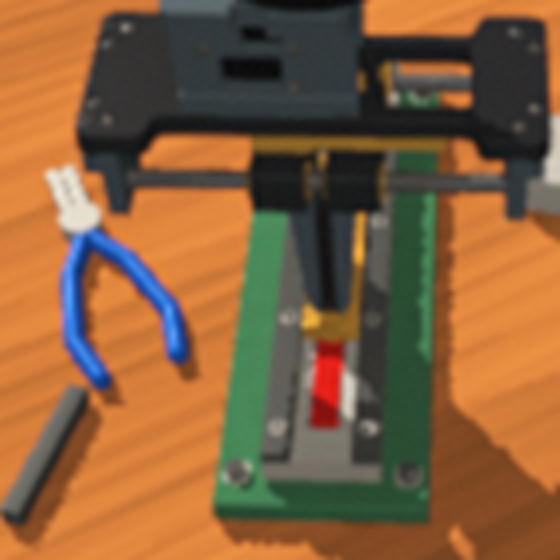

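The bar is moving with the fingers. The lifter shows red behind its rear end at crop (328,385), and the forces are steady. I'll go the last millimetres in 1 mm steps until the stop shows in the force.

```bash
sed -i 's/q\[4\]<-15/q[4]<-9/' slide.py
python3 slide.py -.004 .005 .0335 .0015
python3 - <<'E'
from h import *
c=cams.read_camera("side"); save(c,"side5.png",(220,130,360,270),4)
E
```

```text
-2.5 33.5 z34.21 s-2.64 l-0.32 | fz20.8 fa-6.4 fl1.3 12.78
-1.0 33.54 z34.20 s-1.25 l-0.29 | fz19.3 fa-8.4 fl1.8 13.03
0.5 33.55 z34.23 s0.36 l-0.36 | fz18.7 fa-6.2 fl0.1 13.28
2.0 33.54 z34.23 s1.76 l-0.33 | fz20.1 fa-7.9 fl-0.3 13.53
3.5 33.57 z34.20 s3.20 l-0.28 | fz19.9 fa-7.8 fl1.2 13.78
5.0 33.59 z34.20 s4.08 l-0.18 | fz23.2 fa-14.0 fl-0.7 14.03
halt
end 0.005 0.03358967126836981
```

View pics/side5.png

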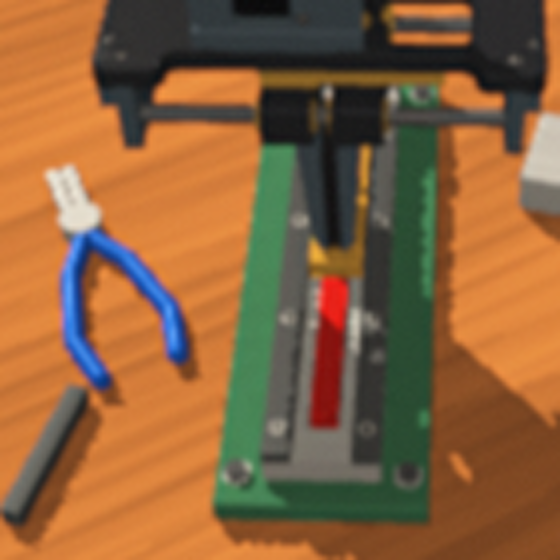

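Run:
```python
from h import *
c=cams.read_camera("side"); save(c,"side6.png",(280,170,320,250),9)
for s in np.arange(-100,-8,5):
    p=w2p(c,at(s/1e3,.027)); P=dep(c,p); d=P[:2]-J; print(s,np.round(p,1),c["color"][int(round(p[1])),int(round(p[0]))],"s%.1f z%.1f"%(1e3*d@U,1e3*P[2]))
for s in (-28,-25): print(s,[np.round(w2p(c,at(s/1e3,z)),1) for z in (.024,.029,.034)])
print(np.round(st(),4),monitor.current_clock())
```

```text
-100 [300.7 232.4] [134  19  16] s-100.1 z27.1
-95 [300.9 230. ] [134  20  15] s-95.5 z27.7
-90 [301.1 227.7] [135  20  15] s-91.4 z28.8
-85 [301.3 225.3] [135  19  15] s-84.8 z26.7
-80 [301.5 223.1] [135  19  14] s-80.0 z27.0
-75 [301.7 220.8] [136  21  16] s-76.2 z28.5
-70 [301.9 218.5] [137  21  17] s-71.2 z28.5
-65 [302.1 216.3] [135  20  16] s-65.3 z27.3
-60 [302.2 214.1] [136  19  15] s-60.5 z27.6
-55 [302.4 211.9] [134  18  15] s-55.3 z27.3
-50 [302.6 209.8] [214  32  23] s-50.5 z27.6
-45 [302.8 207.6] [235  35  26] s-46.3 z28.5
-40 [303.  205.5] [231  32  24] s-41.5 z28.7
-35 [303.1 203.4] [233  36  27] s-35.9 z28.0
-30 [303.3 201.4] [236  33  25] s-30.5 z27.5
-25 [303.5 199.3] [202  58  27] s-23.2 z25.0
-20 [303.7 197.3] [130  93  35] s-22.2 z29.4
-15 [303.8 195.3] [147 104  39] s-19.9 z32.3
-10 [304.  193.3] [136  95  35] s-15.4 z32.8
-28 [array([303.5, 201.6]), array([303.3, 199.8]), array([303.2, 197.9])]
-25 [array([303.6, 200.4]), array([303.4, 198.6]), array([303.3, 196.7])]
[ 3.42000e-02  4.10000e-03 -2.00000e-04  2.21007e+01 -1.38653e+01
 -1.02040e+00] 14.1333
```

View pics/side6.png

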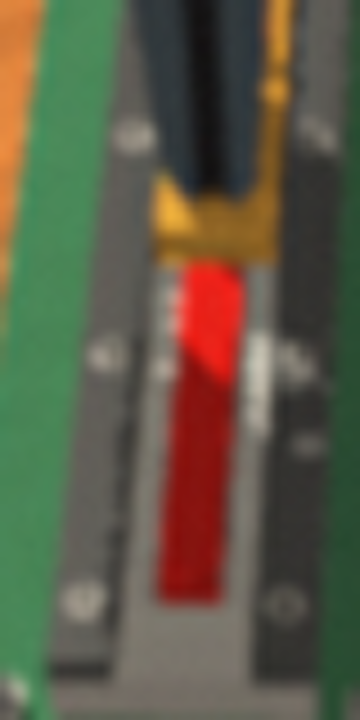

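The force rose to 14 N after 78 mm of travel. In the side picture the lifter top reads about 28 mm over its full length, so it is up, not flush. The bar's rear end is at about s = -23, just past the lifter. I'll unload the sideways force and lift off.

Run:
```python
from h import *
arm.move_l(at(.0043,.0337),rate=0.02); print(np.round(st(),4))
arm.move_l(at(.0043,.045),rate=0.05); print(np.round(st(),4))
arm.move_l(at(-.01,.15),rate=0.15)
arm.goto([.30,-.50,.25],[180,0,14])
print(np.round(st(),4),monitor.current_clock())
c=cams.read_camera("top"); save(c,"top7.png",(190,135,370,275),4); save(c,"top7f.png")
T=np.array(c["camera_from_world"])
for q in nets.regions_of(c,"bar")[:1]:
    v,u=np.nonzero(q["pixels"]);print(q["conf"],q["point"],len(u))
for s in range(-100,0,8):
    p=w2p(c,at(s/1e3,.029)); P=dep(c,p); print(s,c["color"][int(round(p[1])),int(round(p[0]))],round(P[2]*1e3,1),end="; ")
for k in ["pliers","bench_block","gem_jar","punch"]:
    for r in nets.spot_point(c,k)[:1]: print(k,np.round(r["point"],1),round(r["conf"],2))
c=cams.read_camera("side"); save(c,"side7.png",(220,130,360,270),4)
```

```text
[ 3.42000e-02  4.00000e-03 -2.00000e-04  1.62994e+01 -7.61950e+00
  9.11700e-01]
[ 0.0452  0.0044 -0.     -0.4242 -0.1536  0.2812]
[ 0.2498 -0.6145 -0.1012 -0.2848 -0.1045 -0.4598] 17.8417
0.9 [360.9, 313.0] 429
-100 [147  33  31] 27.7; -92 [149  32  27] 26.9; -84 [147  25  23] 28.4; -76 [149  37  30] 28.7; -68 [148  35  25] 27.8; -60 [150  33  29] 27.7; -52 [150  27  23] 28.4; -44 [150  27  22] 27.3; -36 [155  36  33] 27.6; -28 [156  38  35] 28.5; -20 [142 111  44] 31.2; -12 [152 120  55] 33.6; -4 [151 119  57] 33.2; pliers [233.2 259.9] 0.61
bench_block [278.3 134.3] 0.7
gem_jar [342.  166.5] 0.92
punch [289.3 296.7] 0.83
```

View pics/top7.png

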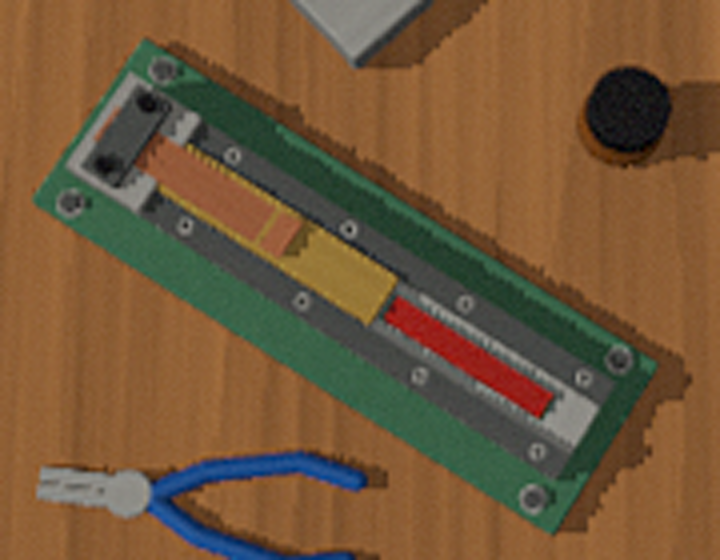

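View pics/side7.png

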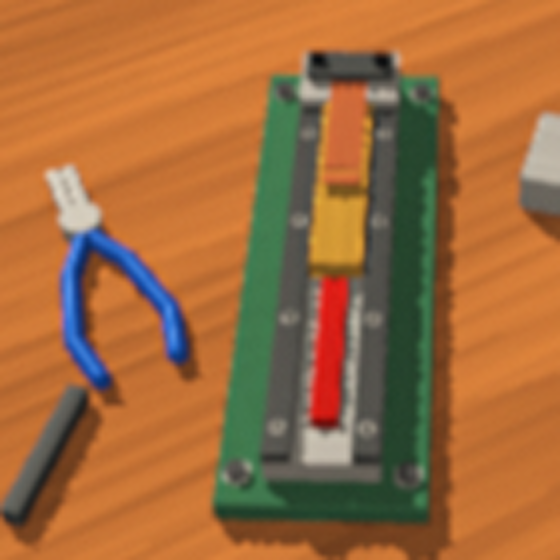

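Top crop: the bar runs under the leaf to the riser at (150,190), and its rear end at (385,300) is just past the fully exposed red lifter. The lifter is 28 mm high along its whole length, so it is up. The bystanders haven't moved and the hand is clear, so I'm handing in.

Run:
```python
from h import *
ticket.hand_in(); print(monitor.current_clock())
```

```text
the job is handed in; nothing more can be done
the job is handed in; nothing more can be done
```

The brass bar is loaded in the jig and the job is handed in. I pressed the bar flat with about 19 N (15 to 24 N along the way), then slid it about 78 mm under the leaf spring. At the stop the push force jumped to 14 N. I then took off the sideways load, lifted straight up and moved the hand away, at about 18 s on the clock.

**Last checks:**
- **Bar and lifter:** in both views the bar lies flat under the leaf and reaches the riser. The red lifter is fully exposed behind it and measures about 28 mm high along its length, against a nominal 29 mm for fully up and 24 mm for flush.
- **Bystanders:** the pliers, punch, steel block and jar are where they started, within about 3 pixels in the top view.
- **Hand:** it is clear, and the force reading is about zero.

**What disagreed:**
- **Jig position:** the side camera placed the jig about 6 mm back along the channel compared with the top camera. I used the top camera.
- **Travel:** that gave an estimated 73 mm to go, while the bar actually moved about 78 mm. I relied on the stop force and the raised lifter instead.
- **Trained network:** in the last top picture it reported a loose look-alike as the bar, so I confirmed the final state from the picture and depth readings.

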